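# Make up the interview kit and the signing kit

## Task

Make up two kits from the things on the desk: in the blue tray the interview kit, with the audio recorder in the wide pocket, the orange battery case in the middle pocket and the red marker in the narrow pocket; in the yellow tray the signing kit, with the card box in the wide pocket and the silver marker in the narrow pocket. Set each thing down, without dropping it, so that it lies flat on its pocket's floor, right side up and lengthwise along the pocket, either way round. Leave the green battery case where it is.

Things in the scene. Friction and masses are not known exactly. Their poses are not given: they have to be found in the camera images.
- recorder_center (a point): Handheld audio recorder: black, with a pale green screen, a round red button and two silver microphones at one end; 100 long x 48 wide x 28 high mm, about 180 g. Loose, lies flat on the desk at the start. This point is its centre, half-way up; x along its length, y across its width, z up. Keep the fingertips 7 mm or more above its underside to clear the tray walls.
- orange_case_center (a point): Orange plastic battery case with four AA cells, the black and brass ends of two showing on its top, 60 long x 34 wide x 30 high mm, about 120 g. Loose, lies flat on the desk at the start. This point is its centre, half-way up; x along its length, y across its width, z up. Keep the fingertips 7 mm or more above its underside to clear the tray walls.
- green_case_center (a point): Green plastic battery case with four AA cells, the black and brass ends of two showing on its top, 60 long x 34 wide x 30 high mm, about 120 g. It belongs to neither kit and stays where it is. Loose, lies flat on the desk at the start. This point is its centre, half-way up; x along its length, y across its width, z up.
- red_marker_center (a point): Red flat-sided paint marker with rounded edges and a black cap, 104 long x 22 wide x 22 high mm, about 45 g. Loose, lies flat on the desk at the start. This point is its centre, half-way up; x along its length, y across its width, z up. Keep the fingertips 7 mm or more above its underside to clear the tray walls.
- silver_marker_center (a point): Silver flat-sided paint marker with rounded edges and a black cap, 104 long x 22 wide x 22 high mm, about 45 g. Loose, lies flat on the desk at the start. This point is its centre, half-way up; x along its length, y across its width, z up. Keep the fingertips 7 mm or more above its underside to clear the tray walls.
- card_box_center (a point): Box of cards: brown cardboard with a white face on top and a dark band near one end; 90 long x 55 wide x 25 high mm, about 160 g. Loose, lies flat on the desk at the start. This point is its centre, half-way up; x along its length, y across its width, z up. Keep the fingertips 7 mm or more above its underside to clear the tray walls.
- blue_tray: Fixed shallow blue tray, 132 (x) x 186 (y) mm, origin on the desk under its centre, z up. Floor 4 mm up, all walls 4 mm thick, tops 9 mm up. Pockets run along x, centred at x = 0: wide (124 x 70 mm) at y = +54 mm for the recorder; middle (84 x 56, between black end blocks) at y = -13 for the orange case; narrow (124 x 44) at y = -67 for the red marker. Things centred there are 26 mm apart.
- yellow_tray: Fixed shallow yellow tray, 132 (x) x 133 (y) mm, origin on the desk under its centre, z up. Floor 4 mm up, all walls 4 mm thick, tops 9 mm up. Pockets run along x, centred at x = 0: wide (124 x 77 mm) at y = +24 mm for the card box; narrow (124 x 44 mm) at y = -40.5 mm for the silver marker. Things centred there are 26 mm apart; open the fingers little to let go.
Mind the look-alikes: they are no part of the job. Of the things that look like the part that bears card_box_center, the largest one is meant.

How it is judged:
By the outcome, as a careful person would: the job done as asked, in the order asked, and still so for the second after the job is handed in, with the robot touching nothing.
It also fails if it takes over 134 s, if anything falls off the work surface, if the arm or the gripper's body presses on something with over 40 N, if the wrist force passes 120 N, or if a joint passes its speed limit or range.

## Robot

A 6-joint arm with a two-finger parallel gripper is mounted at the origin on the work surface. World frame = base frame: x ahead of the robot, y to its left, z up, the work surface at z = 0. Lengths are in m, angles in rad, forces in N, time in s.
With the tool pointing down it reaches from about 0.375 to 0.9 m from the base axis. Payload 3.1 kg.
Tool frame: the origin (TCP) lies between the finger pads; the fingertips stand 17 mm ahead of it and the grasp point (between the pads) lies 2 mm behind it (robot.nose_length is the distance from the TCP to the fingertips, in m); z points along the fingers, y is the line along which they close (so a half turn about z gives the same grasp; the last joint's range is limited). The gripper opens to 87 mm and grips with 3 to 60 N. Pads are 19 mm wide; open, the fingers measure 117 mm over their backs; the gripper's body (75 mm by 190 mm) begins 51 mm behind the grasp point.
Start: joints at [1.151, 0.527, 1.433, -0, 1.181, -0.178], TCP at [0.15, 0.607, 0.213] pointing down, gripper open.
Joint ranges: [-3.08, 3.08], [-0.75, 2.2], [0.22, 2.44], [-1.43, 4.57], [0, 2.65], [-2.85, 2.85]. Speed limits (rad/s): [2.79, 2.79, 3.14, 3.14, 3.14, 3.14].

## Interface

Orientations are given as a unit quaternion [x, y, z, w].
In Python, from rig import robot, cams gives the robot as it stands.
- The arm moves only by the shell command python3 -m pendant 'ROWS' [FORCE]. ROWS is JSON, a list of rows, each an object with "jaw": the opening, from 0 (shut) to 1 (fully open); "linear": the shift along the tool's x, y, z in cm, a list of three; "twist": the turn about the tool's z in degrees. A call has 1 to 12 rows; each row shifts and turns the commanded pose from where the row before left it, along the tool's axes as they then stand; what a row does not reach is not made up. A row lasts 1/12 s, in which the tool goes at most 41.7 mm and 7.16 degrees, less where a joint would pass 70% of its speed; a pose out of reach is approached as far as the arm can. A call is refused whole if a number of a shift passes 4.17 or a number of a turn 7.16, either way. A call with a gripper value outside its range is refused whole. The fingers move at their own pace and stop on an object; FORCE is the grip in N (left out, the last holds). Time passes only in rows, so rows that do not move let the fingers close. It gives the time, the measured TCP pose, the force, the opening and the grip force at its end, in the units of the state.
- robot.get_obs(): the state, without advancing time (a new reading comes with each control period).
- cams.camera(name): name is "side" or "top" or "wrist"; returns a dict with "color" (420x560x3 uint8, blue, green, red), "depth" (420x560 float32, m along the optical axis (not along the pixel's ray), 0 where there is no reading), "fov_y" (degrees; the focal length in pixels is half the picture's height over the tangent of half this angle, whatever the lens; pixels are square), "cx", "cy" (the principal point, pixels), "view" (4x4, takes a point from world to camera coordinates). Camera axes: x right, y down, z forward; pixel columns grow to the right and rows downward; lengths in m; the calibration is good to about 2 mm. A picture is of the moment at which its call begins.
- robot.hand_in(): hands the job in; it is judged then, once.
The state is a dict: "time": time; "q": joint angles; "joint_velocities": joint speeds; "joint_torque": joint torques, N m; "position": TCP position; "tool_rot": TCP orientation; "ft_force": force on the tool from outside, world axes, zero at the start; "moment": the same for the moment, N m; "grip_width": finger opening in m; "grip_force": force on a finger pad.
Only numpy, scipy, OpenCV 4.12 (cv2) and the standard library are available. Lean on these libraries where they do the work, as an engineer would, in place of code of your own. Each camera call takes 0.05 s, during which the arm holds its last target. There are 200 camera calls.

## Working session

There is one attempt and no reset: what is moved stays moved. The work goes in short steps, Python scripts to look and compute and a shell command to move; the robot and the scene stay as the last step left them, time stands still between calls to the robot, and variables do not carry over. Pictures are saved under pics/ and viewed, at most 14 in all, crops included, and the job is handed in when it is done.

```bash
mkdir -p pics; ls; python3 - <<'E'
from rig import robot,cams
import cv2
o=robot.get_obs();print({k:o[k] for k in('time','position','tool_rot','grip_width')})
for n in('top','side'):
    c=cams.camera(n);cv2.imwrite(f'pics/{n}0.png',c['color']);print(n,c['fov_y'],c['cx'],c['cy'],c['view'].round(3).tolist(), {k for k in c})
E
```

```text
pics
{'time': 0.0, 'position': array([0.14932684, 0.60613906, 0.2123857 ]), 'tool_rot': array([ 1.20593167e-01,  9.92701444e-01, -1.02170592e-03, -2.95716977e-04]), 'grip_width': 0.08701426311644249}
top 55.687221862939275 275.9382430823748 216.24256630419865 [[-0.024, -1.0, -0.019, 0.037], [-0.995, 0.026, -0.093, 0.495], [0.093, 0.017, -0.996, 0.825], [0.0, 0.0, 0.0, 1.0]] {'color', 'cy', 'fov_y', 'depth', 'view', 'cx'}
side 47.5237300672152 283.85073505788813 206.4293720193046 [[0.849, -0.528, 0.0, -0.403], [-0.268, -0.431, -0.861, 0.165], [0.455, 0.732, -0.508, 0.826], [0.0, 0.0, 0.0, 1.0]] {'color', 'cy', 'fov_y', 'depth', 'view', 'cx'}
```

View pics/top0.png

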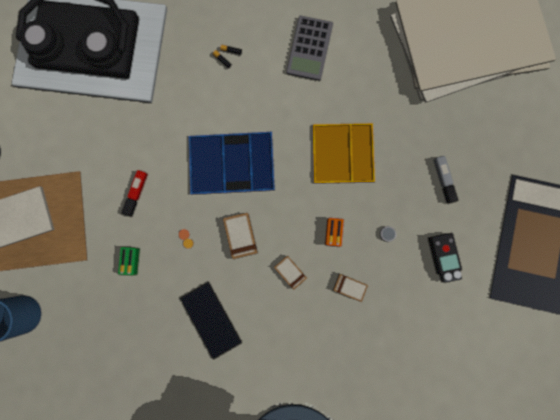

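The top picture shows three card-box look-alikes at (240,235), (290,271) and (351,287), with (240,235) the largest. The markers are red at (134,193) and silver at (446,180). The cases are orange at (335,232) and green at (128,261). The recorder is at (446,257), with a phone at (210,320) and a calculator at (310,48) as distractors. The trays are blue at (231,163) and yellow at (343,154).

```bash
cat > h.py <<'E'
import numpy as np,cv2
from rig import robot,cams
def world(c):
    """world xyz for each pixel"""
    H,W=c['depth'].shape;f=H/2/np.tan(np.radians(c['fov_y'])/2)
    u,v=np.meshgrid(np.arange(W),np.arange(H));d=c['depth']
    P=np.stack([(u-c['cx'])/f*d,(v-c['cy'])/f*d,d,np.ones_like(d)],-1)
    return (P@np.linalg.inv(c['view']).T)[...,:3]
def blob(P,seed,zmin,zmax=.06,r=.09,top=True):
    """min-area rect (m, world xy) of the raised component at the seed pixel"""
    m=((P[...,2]>zmin)&(P[...,2]<zmax)).astype(np.uint8)
    n,l=cv2.connectedComponents(m)
    k=l[seed[1],seed[0]]
    if k==0: return None
    p=P[l==k]
    (x,y),(a,b),t=cv2.minAreaRect((p[:,:2]*1000).astype(np.float32))
    if a<b:a,b,t=b,a,t+90
    return dict(c=(round(x,1),round(y,1)),size=(round(a,1),round(b,1)),yaw=round((t+90)%180-90,1),ztop=round(np.percentile(p[:,2],80)*1000,1),n=len(p))
E
python3 - <<'E'
from h import *
c=cams.camera('top');P=world(c)
S=dict(card=(240,235),card2=(290,271),card3=(351,287),red=(134,193),silver=(446,180),orange=(335,232),green=(128,261),rec=(446,257))
print('desk z',P[100:110,250:280,2].mean(),P[300:310,300:320,2].mean(), P[330,480,2],P[120,120,2])
for k,s in S.items():
    for zm in(.008,.013):print(k,zm,blob(P,s,zm))
for k,s in dict(blue=(222,150),yellow=(351,150)).items():print(k,blob(P,s,.0055,.02),P[s[1],s[0]])
# tray by colour
hsv=cv2.cvtColor(c['color'],cv2.COLOR_BGR2HSV)
for k,(lo,hi,roi) in dict(blue=((100,100,30),(130,255,255),(180,120,285,205)),yellow=((15,150,60),(32,255,255),(300,115,385,195))).items():
    m=cv2.inRange(hsv,lo,hi);z=np.zeros_like(m);x0,y0,x1,y1=roi;z[y0:y1,x0:x1]=m[y0:y1,x0:x1]
    p=P[z>0];r=cv2.minAreaRect((p[:,:2]*1000).astype(np.float32));print(k,r)
cr=cv2.convertScaleAbs(c['color'][110:310,100:480],alpha=1.6)
cv2.imwrite('pics/crop1.png',cv2.resize(cr,None,fx=2.1,fy=2.1,interpolation=cv2.INTER_CUBIC))
E
```

```text
desk z -0.00047156948063340067 0.008235876399097149 -0.0006661066830488949 7.936330196467445e-05
card 0.008 {'c': (456.7, 103.6), 'size': (90.2, 55.4), 'yaw': 12.5, 'ztop': np.float64(25.9), 'n': 1111}
card 0.013 {'c': (456.7, 103.6), 'size': (90.2, 55.4), 'yaw': 12.4, 'ztop': np.float64(26.0), 'n': 1101}
card2 0.008 {'c': (375.9, -2.0), 'size': (63.8, 39.1), 'yaw': 39.6, 'ztop': np.float64(18.8), 'n': 561}
card2 0.013 {'c': (375.9, -2.0), 'size': (63.8, 39.1), 'yaw': 39.6, 'ztop': np.float64(18.8), 'n': 560}
card3 0.008 {'c': (341.2, -128.2), 'size': (64.9, 39.0), 'yaw': 66.3, 'ztop': np.float64(18.8), 'n': 578}
card3 0.013 {'c': (341.4, -127.7), 'size': (63.8, 39.0), 'yaw': 66.3, 'ztop': np.float64(18.8), 'n': 570}
red 0.008 {'c': (555.2, 333.8), 'size': (103.1, 22.8), 'yaw': -20.6, 'ztop': np.float64(22.4), 'n': 544}
red 0.013 {'c': (555.2, 333.8), 'size': (103.1, 22.8), 'yaw': -20.6, 'ztop': np.float64(22.4), 'n': 502}
silver 0.008 {'c': (566.9, -342.1), 'size': (103.5, 22.5), 'yaw': 12.8, 'ztop': np.float64(22.3), 'n': 567}
silver 0.013 {'c': (566.9, -342.0), 'size': (103.5, 22.
[... 471 characters left out ...]
19}
rec 0.008 {'c': (399.7, -330.7), 'size': (99.8, 49.8), 'yaw': 10.2, 'ztop': np.float64(28.8), 'n': 1200}
rec 0.013 {'c': (399.6, -330.7), 'size': (99.7, 49.8), 'yaw': 10.2, 'ztop': np.float64(28.8), 'n': 1161}
blue {'c': (619.0, 122.0), 'size': (186.3, 132.7), 'yaw': -88.5, 'ztop': np.float64(9.3), 'n': 1247} [0.64789204 0.14065878 0.00645313]
yellow {'c': (633.9, -125.9), 'size': (133.2, 132.5), 'yaw': 89.3, 'ztop': np.float64(9.6), 'n': 608} [ 0.63967523 -0.1441348   0.00619045]
blue ((548.9560546875, 116.02291107177734), (279.9540100097656, 190.6129150390625), 4.488041877746582)
yellow ((553.723388671875, -106.20646667480469), (156.9881591796875, 323.0195007324219), 75.57156372070312)
```

View pics/crop1.png

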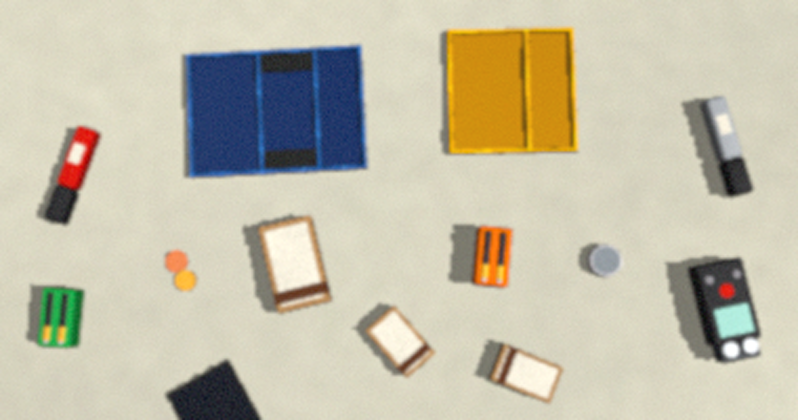

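The crop confirms the choice: the card box with the dark band at crop (295,262) measures 90x55x25 mm, while its look-alikes are about 64x39 mm. Next is a planning helper that works out shifts in tool axes.

```bash
cat > go.py <<'E'
"""go.py x y z yaw [x y z yaw ...] (mm, deg; yaw = world angle of object x): twist and shift in tool axes (after the twist) for each leg"""
import sys,numpy as np
from scipy.spatial.transform import Rotation as R
from rig import robot
o=robot.get_obs();p=np.array(o['position'])*1000;r=R.from_quat(o['tool_rot'])
print('t %.2f pos %s grip %.1f f %s'%(o['time'],p.round(1),o['grip_width']*1000,np.round(o['ft_force'],1)))
a=[float(v) for v in sys.argv[1:]]
ty=r.apply([0,1,0]);psi=np.degrees(np.arctan2(ty[1],ty[0]))
for i in range(0,len(a),4):
    g=np.array(a[i:i+3]);d=(a[i+3]+90-psi+90)%180-90;psi+=d
    c,s=np.cos(np.radians(psi)),np.sin(np.radians(psi))
    M=np.array([[-s,c,0],[c,s,0],[0,0,-1]])  # tool x,y,z in columns, tool straight down
    L=M.T@(g-p);n=int(np.ceil(np.linalg.norm(L)/41))
    print('twist %.2f (/7.16=%.2f) linear cm %s  rows %d each %s  psi %.1f'%(-d,abs(d)/7.16,(L/10).round(2),n,(L/10/max(n,1)).round(2),psi));p=g
E
python3 - <<'E'
import numpy as np
for n,c,t,l in(('blue',(619,122),1.5,(('rec',54),('ora',-13),('red',-67))),('yel',(633.9,-125.9),-.7,(('card',24),('sil',-40.5)))):
    a=np.radians(t)
    for k,y in l:print(k,np.round((c[0]-y*np.sin(a),c[1]+y*np.cos(a)),1))
E
python3 go.py 450 200 150 10.2  399.7 -330.7 100 10.2
```

```text
rec [617.6 176. ]
ora [619.3 109. ]
red [620.8  55. ]
card [ 634.2 -101.9]
sil [ 633.4 -166.4]
t 0.15 pos [149.4 606.3 212.6] grip 87.1 f [-0.4  0.3 -0.2]
twist -24.05 (/7.16=3.36) linear cm [-22.39 -45.31   6.26]  rows 13 each [-1.72 -3.49  0.48]  psi 100.2
twist -0.00 (/7.16=0.00) linear cm [ 14.35 -51.34   5.  ]  rows 14 each [ 1.02 -3.67  0.36]  psi 100.2
```

```bash
python3 -m pendant '[{"jaw":1,"linear":[0,0,0.5],"twist":-6},{"jaw":1,"linear":[0,0,0.5],"twist":-6},{"jaw":1,"linear":[0,0,0.5],"twist":-6},{"jaw":1,"linear":[0,0,0.5],"twist":-6},{"jaw":1,"linear":[-1.72,-3.49,0.3],"twist":0},{"jaw":1,"linear":[-1.72,-3.49,0.3],"twist":0},{"jaw":1,"linear":[-1.72,-3.49,0.3],"twist":0},{"jaw":1,"linear":[-1.72,-3.49,0.3],"twist":0},{"jaw":1,"linear":[-1.72,-3.49,0.3],"twist":0},{"jaw":1,"linear":[-1.72,-3.49,0.3],"twist":0},{"jaw":1,"linear":[-1.72,-3.49,0.3],"twist":0},{"jaw":1,"linear":[-1.72,-3.49,0.3],"twist":0}]' 25
python3 go.py 450 200 150 10.2  399.7 -330.7 100 10.2
```

```text
time: 1.15
position: [0.3349, 0.3546, 0.1692]
tool_rot: [-0.089, 0.996, -0.0, -0.0]
ft_force: [1.5, 0.2, -0.3]
grip_width: 0.0866
grip_force: 0.0
t 1.15 pos [334.9 354.6 169.2] grip 86.6 f [ 1.5  0.2 -0.3]
twist -0.03 (/7.16=0.00) linear cm [ -8.59 -17.25   1.92]  rows 5 each [-1.72 -3.45  0.38]  psi 100.2
twist -0.00 (/7.16=0.00) linear cm [ 14.35 -51.34   5.  ]  rows 14 each [ 1.02 -3.67  0.36]  psi 100.2
```

```bash
python3 -m pendant '[{"jaw":1,"linear":[-1.72,-3.45,0.4],"twist":0},{"jaw":1,"linear":[-1.72,-3.45,0.4],"twist":0},{"jaw":1,"linear":[-1.72,-3.45,0.4],"twist":0},{"jaw":1,"linear":[-1.72,-3.45,0.4],"twist":0},{"jaw":1,"linear":[-1.72,-3.45,0.3],"twist":0},{"jaw":1,"linear":[1.02,-3.67,0.36],"twist":0},{"jaw":1,"linear":[1.02,-3.67,0.36],"twist":0},{"jaw":1,"linear":[1.02,-3.67,0.36],"twist":0},{"jaw":1,"linear":[1.02,-3.67,0.36],"twist":0},{"jaw":1,"linear":[1.02,-3.67,0.36],"twist":0},{"jaw":1,"linear":[1.02,-3.67,0.36],"twist":0},{"jaw":1,"linear":[1.02,-3.67,0.36],"twist":0}]' >/dev/null
python3 -m pendant '[{"jaw":1,"linear":[1.02,-3.67,0.36],"twist":0},{"jaw":1,"linear":[1.02,-3.67,0.36],"twist":0},{"jaw":1,"linear":[1.02,-3.67,0.36],"twist":0},{"jaw":1,"linear":[1.02,-3.67,0.36],"twist":0},{"jaw":1,"linear":[1.02,-3.67,0.36],"twist":0},{"jaw":1,"linear":[1.02,-3.67,0.36],"twist":0},{"jaw":1,"linear":[1.02,-3.67,0.36],"twist":0},{"jaw":1,"linear":[0,0,0],"twist":0},{"jaw":1,"linear":[0,0,0],"twist":0}]'
python3 go.py 399.7 -330.7 25 10.2
python3 - <<'E'
from h import *
c=cams.camera('wrist');cv2.imwrite('pics/w1.png',c['color']);P=world(c)
m=(P[...,2]>.02)&(P[...,2]<.035)&(abs(P[...,0]-.4)<.08)&(abs(P[...,1]+.33)<.07)
print(cv2.minAreaRect((P[m][:,:2]*1000).astype('f')),m.sum())
E
```

```text
time: 2.9
position: [0.399, -0.3318, 0.0996]
tool_rot: [-0.087, 0.996, -0.0, 0.0]
ft_force: [-0.4, 0.1, -0.1]
grip_width: 0.0872
grip_force: 0.0
t 2.90 pos [ 399.  -331.8   99.6] grip 87.2 f [-0.4  0.1 -0.1]
twist -0.27 (/7.16=0.04) linear cm [-0.09  0.1   7.46]  rows 2 each [-0.05  0.05  3.73]  psi 100.2
((400.01007080078125, -333.787109375), (99.41482543945312, 48.102630615234375), 10.453700065612793) 8805
```

View pics/w1.png

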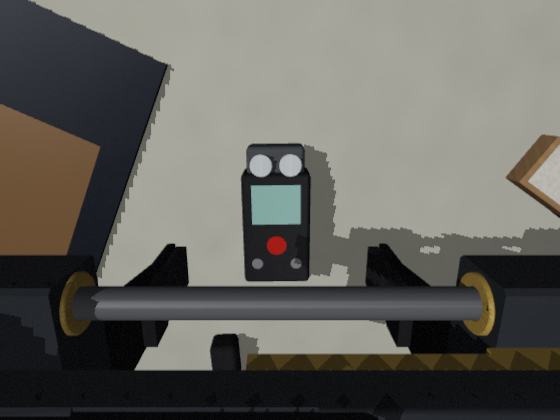

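The wrist picture shows the recorder between the fingers, centred near (277,215), with nothing else in their way. I'll descend, grip and lift.

```bash
python3 -m pendant '[{"jaw":1,"linear":[-0.05,0,2.5],"twist":0},{"jaw":1,"linear":[0,0,2.5],"twist":0},{"jaw":1,"linear":[0,0,1.5],"twist":0},{"jaw":1,"linear":[0,0,0.9],"twist":0},{"jaw":1,"linear":[0,0,0],"twist":0},{"jaw":1,"linear":[0,0,0],"twist":0},{"jaw":0.3,"linear":[0,0,0],"twist":0},{"jaw":0.3,"linear":[0,0,0],"twist":0},{"jaw":0.3,"linear":[0,0,0],"twist":0},{"jaw":0.3,"linear":[0,0,0],"twist":0},{"jaw":0.3,"linear":[0,0,0],"twist":0},{"jaw":0.3,"linear":[0,0,0],"twist":0}]' 25
python3 -m pendant '[{"jaw":0.3,"linear":[0,0,0],"twist":0},{"jaw":0.3,"linear":[0,0,0],"twist":0},{"jaw":0.3,"linear":[0,0,0],"twist":0}]'
```

```text
time: 3.95
position: [0.3998, -0.3295, 0.0263]
tool_rot: [-0.088, 0.996, -0.0, 0.0]
ft_force: [0.3, 0.1, 0.3]
grip_width: 0.0548
grip_force: 0.0
time: 4.2
position: [0.3997, -0.3293, 0.0259]
tool_rot: [-0.088, 0.996, 0.0, -0.0]
ft_force: [-0.6, -0.4, -0.0]
grip_width: 0.0348
grip_force: 0.0
```

```bash
python3 - <<'E'
from h import *
c=cams.camera('wrist');cv2.imwrite('pics/w2.png',c['color'])
c=cams.camera('side');f=210/np.tan(np.radians(c['fov_y'])/2)
q=c['view']@[.4,-.33,.03,1];u,v=int(q[0]/q[2]*f+c['cx']),int(q[1]/q[2]*f+c['cy']);print(u,v,robot.get_obs()['q'])
cv2.imwrite('pics/s2.png',c['color'])
E
```

```text
354 317 [-9.05102619e-01  6.91782504e-01  1.84009007e+00 -2.79601791e-05
  6.09861568e-01 -2.65293758e+00]
```

View pics/w2.png

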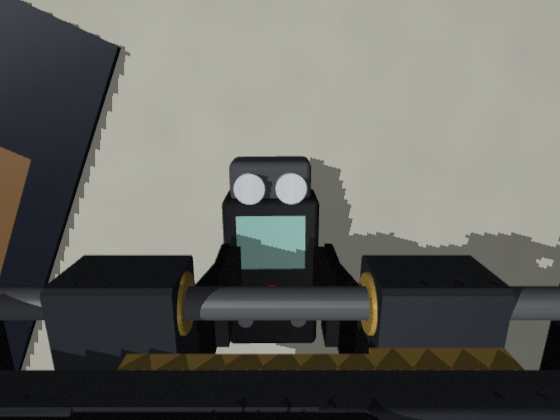

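The wrist picture shows the fingers apparently at the recorder's sides near (235,300) and (322,300), but the reported width is under 48 mm. I'll check the state and the side view.

```bash
python3 - <<'E'
from h import *
o=robot.get_obs();print(o['time'],o['grip_width'],o['grip_force'],o['position'],robot.nose_length)
c=cv2.imread('pics/s2.png')
cv2.imwrite('pics/s2c.png',cv2.resize(cv2.convertScaleAbs(c[170:400,220:500],alpha=1.7),None,fx=2.5,fy=2.5))
E
```

```text
4.3 0.029508562829079498 0.0 [ 0.39968654 -0.32926217  0.02590585] 0.017
```

View pics/s2c.png

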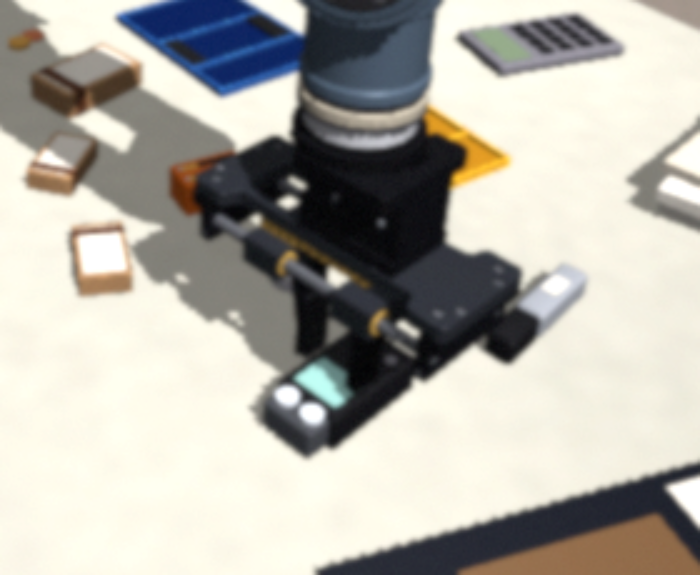

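The side crop shows the left finger beside the recorder near (305,340), while the right one may be overlapping the recorder's body. I'll check the fingertip heights from the depth image.

```bash
python3 - <<'E'
from h import *
np.set_printoptions(linewidth=200,suppress=True)
c=cams.camera('wrist');P=world(c)*1000
cv2.imwrite('pics/w3.png',c['color'])
for v in(200,240,260,280,330,338,345):
    print(v);print(np.round(P[v,180:380:10][:,[1,2]]).astype(int).T)
for n in('side',):
    c=cams.camera(n);Q=world(c)*1000
    m=(np.hypot(Q[...,0]-400,Q[...,1]+330)<60)&(Q[...,2]>1)&(Q[...,2]<60)
    cv2.imwrite('pics/s3.png',c['color'])
o=robot.get_obs();print(o['time'],o['grip_width'],o['grip_force'],o['position'],o['ft_force'])
E
```

```text
200
[[-388 -383 -377 -372 -366 -344 -354 -349 -344 -339 -335 -330 -325 -320 -311 -305 -300 -295 -289 -283]
 [   0   -1   -1   -1   -1  196   28   27   26   26   27   27   27   26   -1    0   -1    0   -2   -1]]
240
[[-386 -380 -375 -369 -363 -355 -351 -346 -341 -336 -331 -326 -321 -316 -306 -300 -294 -289 -283 -277]
 [  -1   -1   -2   -1   -1   27   28   28   27   28   27   27   27   27   -1   -1   -2   -1   -1   -1]]
260
[[-361 -359 -357 -367 -361 -352 -348 -344 -339 -334 -329 -324 -319 -318 -314 -311 -292 -286 -317 -315]
 [ 114  112  111    0   -1   54   51   28   28   27   27   27   27   49   50   54    0   -1  112  112]]
280
[[-359 -357 -355 -358 -354 -350 -347 -342 -337 -332 -327 -322 -317 -317 -316 -313 -310 -318 -318 -317]
 [ 123  122  115   72   72   69   60   27   27   28   27   27   27   51   69   72   73  113  120  123]]
330
[[-357 -355 -353 -352 -350 -347 -343 -338 -332 -327 -322 -317 -311 -306 -315 -311 -313 -315 -317 -316]
 [ 128  125  120  104   86   83   27   26   27   28   27   29   27   27   83   83  100  113  125  129]]
338
[[-356 -354 -353 -352 -350 -346 -342 -337 -332 -326 -321 -315 -310 -305 -314 -311 -313 -314 -316 -316]
 [ 128  126  116  104   89   84   27   28   27   27   27   26   27   27   83   83  101  113  124  129]]
345
[[-356 -354 -353 -351 -349 -346 -341 -335 -329 -322 -316 -310 -304 -298 -314 -310 -312 -314 -316 -315]
 [ 128  127  118  105   89   83   -1    0   -1   -1   -2    0   -1    0   83   84  101  114  124  128]]
4.4 0.02782293182230828 0.0 [ 0.39969051 -0.32923955  0.02587638] [0.26953785 1.29462318 0.05100304]
```

View pics/w3.png

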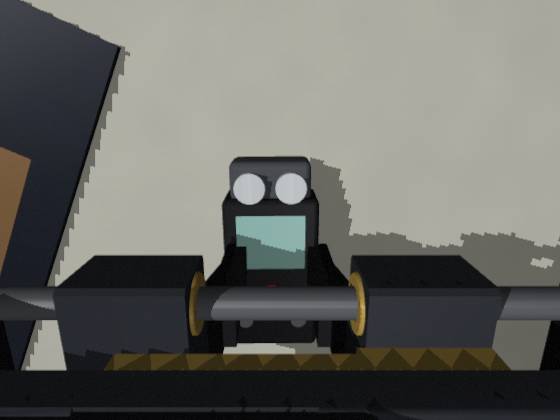

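The fingers' visible parts end near rows 250–260, so I'll work in the tool frame and zoom in on the tips.

```bash
python3 - <<'E'
from h import *
from scipy.spatial.transform import Rotation as R
np.set_printoptions(linewidth=200,suppress=True)
c=cams.camera('wrist');P=world(c);o=robot.get_obs()
T=R.from_quat(o['tool_rot']).inv().apply((P-o['position']).reshape(-1,3)).reshape(P.shape)*1000
f=210/np.tan(np.radians(c['fov_y'])/2)
def proj(w):
    q=c['view']@np.r_[w,1];return np.round([q[0]/q[2]*f+c['cx'],q[1]/q[2]*f+c['cy'],q[2]],3)
for y in(-14,14):
  for z in(17,0,-20,-40):
    w=R.from_quat(o['tool_rot']).apply(np.array([0,y,z])/1000)+o['position'];print(y,z,proj(w))
print(c['cx'],c['cy'],c['fov_y'],'cam',np.linalg.inv(c['view'])[:3,3])
for v in range(242,350,8):print(v,'y',T[v,200:350:8,1].round().astype(int),'\n    z',T[v,200:350:8,2].round().astype(int),'\n    x',T[v,200:350:8,0].round().astype(int))
cr=c['color'][220:360,180:370]
cv2.imwrite('pics/w4.png',cv2.resize(cv2.convertScaleAbs(cr,alpha=3,beta=20),None,fx=4,fy=4))
E
```

```text
-14 17 [253.952 246.744   0.201]
-14 0 [251.974 259.497   0.185]
-14 -20 [249.147 277.717   0.166]
-14 -40 [245.58  300.711   0.147]
14 17 [304.49  246.693   0.201]
14 0 [306.971 259.441   0.185]
14 -20 [310.515 277.653   0.166]
14 -40 [314.988 300.636   0.147]
276.6741489025532 206.8797315326283 60.01202657917718 cam [ 0.32425535 -0.34429484  0.19640556]
242 y [-46 -41 -36 -28 -24 -20 -16 -12  -8  -4   0   4   8  12  16  24  28  33  38] 
    z [27 26 26  1 -1 -1 -2  0 -1 -2 -2 -2 -2 -1 -2 26 27 27 26] 
    x [-1 -1 -1  9 10 10 10 10 10 10 10 10 10 10 10 -1 -1 -1 -1]
250 y [-46 -42 -37 -28 -22 -19 -15 -12  -8  -4   0   4   8  12  15  18  29  33  38] 
    z [ 27  27  28   1 -17 -13  -9  -1  -1  -1  -1   0  -1  -2 -13 -16  27  27  27] 
    x [-6 -6 -6  5 12 11  9  6  6  6  5  5  6  6 11 12 -6 -6 -6]
258 y [-21 -42 -37 -28 -21 -18 -15 -12  -8  -4   0   4   8  12  14  17  21  33  38] 
    z [-86  27  27   1 -27 -23 -10  -1  -1  -3  -2  -2  -2  -2 -22 -26 -26  26  26] 
    x [ 39 -11 -11   0  13  11   5   1   1   2   2   2   2   2  10  13  13 -11 -11]
266 y [-20 -42 -37 -23 -20 -17 -15 -1
[... 2018 characters left out ...]
17] 
    z [-97 -86 -74 -59 -58 -52  -2  -1  -2  -2  -1  -1  -1  -2 -49 -58 -57 -73 -84] 
    x [ 26  18  10   0  -1  -5 -40 -41 -40 -40 -41 -41 -40 -40  -8  -1  -2   9  17]
338 y [-20 -20 -20 -20 -18 -15 -17 -13  -8  -4   0   5   9  13  18  14  17  17  17] 
    z [-95 -86 -76 -60 -58 -53  -1  -1   0  -1  -2  -1  -1   0  -1 -58 -59 -73 -85] 
    x [ 22  15   9  -3  -4  -8 -46 -46 -46 -46 -45 -46 -45 -46 -46  -4  -4   7  15]
346 y [-20 -20 -20 -20 -18  -2 -20 -15  -9  -4   1   6  11  16  21  14  17  17  17] 
    z [ -95  -86  -75  -61  -57 -171   28   27   26   27   26   26   26   27   27  -58  -60  -74  -86] 
    x [ 20  13   5  -6  -9  77 -73 -71 -71 -72 -71 -71 -71 -72 -72  -8  -7   4  13]
```

View pics/w4.png

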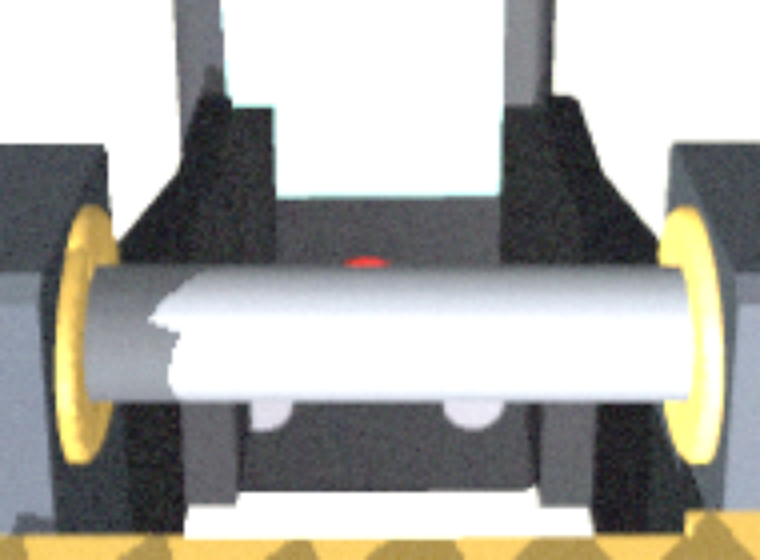

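The enlarged crop shows the tips at about (235,100) and (540,100) lying over the recorder's top rather than beside it. I suspect the fingers are higher than the stated tip position. I'll open them and measure the tips in free air.

```bash
python3 -m pendant '[{"jaw":1,"linear":[0,0,0],"twist":0},{"jaw":1,"linear":[0,0,0],"twist":0},{"jaw":1,"linear":[0,0,0],"twist":0},{"jaw":1,"linear":[0,0,0],"twist":0},{"jaw":1,"linear":[0,0,0],"twist":0},{"jaw":1,"linear":[0,0,0],"twist":0},{"jaw":1,"linear":[0,0,0],"twist":0},{"jaw":1,"linear":[0,0,0],"twist":0}]'
python3 - <<'E'
from h import *
from scipy.spatial.transform import Rotation as R
c=cams.camera('wrist');P=world(c);o=robot.get_obs()
T=R.from_quat(o['tool_rot']).inv().apply((P-o['position']).reshape(-1,3)).reshape(P.shape)*1000
for s in(-1,1):
  m=(T[...,1]*s>40)&(T[...,1]*s<62)&(abs(T[...,0])<16)&(P[...,2]>.003)
  z=T[m];print(s,m.sum(),'z pct',np.percentile(z[:,2],[50,90,97,99,100]).round(1))
  d=m&(T[...,2]>np.percentile(z[:,2],90));print(T[d][::6].round())
cv2.imwrite('pics/w5.png',c['color'])
E
```

```text
time: 5.12
position: [0.3997, -0.3293, 0.026]
tool_rot: [-0.088, 0.996, -0.0, 0.0]
ft_force: [-0.5, -0.1, -0.2]
grip_width: 0.0724
grip_force: 0.0
-1 3150 z pct [-68.7 -29.5 -15.9 -10.9  -7.5]
[[ 12. -46.  -8.]
 [ 12. -46.  -9.]
 [ 12. -43. -10.]
 [ 13. -45. -12.]
 [ 12. -42. -11.]
 [ 12. -44. -12.]
 [ 11. -42.  -8.]
 [ 13. -45. -14.]
 [ 13. -42. -15.]
 [ 11. -40.  -9.]
 [ 12. -44. -15.]
 [ 11. -42. -12.]
 [ 12. -46. -15.]
 [ 12. -43. -16.]
 [ 11. -41. -13.]
 [ 13. -45. -17.]
 [ 12. -42. -16.]
 [ 11. -40. -14.]
 [ 12. -44. -18.]
 [ 11. -42. -16.]
 [ 12. -46. -20.]
 [ 12. -43. -19.]
 [ 11. -41. -17.]
 [ 12. -45. -20.]
 [ 13. -42. -21.]
 [ 11. -41. -17.]
 [ 13. -44. -23.]
 [ 12. -42. -21.]
 [ 11. -40. -18.]
 [ 12. -44. -23.]
 [ 11. -43. -20.]
 [ 13. -46. -25.]
 [ 12. -44. -24.]
 [ 11. -42. -20.]
 [ 13. -46. -26.]
 [ 13. -43. -25.]
 [ 11. -42. -21.]
 [ 12. -46. -26.]
 [ 12. -43. -26.]
 [ 11. -41. -23.]
 [ 13. -45. -27.]
 [ 13. -43. -27.]
 [ 11. -41. -23.]
 [ 12. -45. -28.]
 [ 13. -42. -29.]
 [ 11. -41. -25.]
 [ 12. -44. -29.]
 [ 11. -43. -25.]
 [ 12. -44. -29.]
 [ 11. -41. -26.]
 [ 11. -42. -28.]
 [ 11. -42. -29.]
 [ 10. -42. -28.]]
1 555 z pct [-39.6 -18.2 -11.3  -9.1  -7.9]
[[ 12.  40.  -9.]
 [ 12.  40. -10.]
 [ 12.  43. -10.]
 [ 12.  43. -10.]
 [ 12.  42. -12.]
 [ 12.  41. -14.]
 [ 12.  41. -15.]
 [ 13.  43. -16.]
 [ 12.  43. -16.]
 [ 12.  43. -17.]]
```

View pics/w5.png

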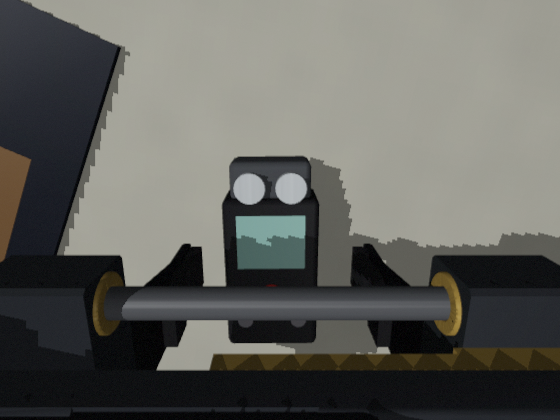

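The wrist picture shows the open fingers ending near (190,246) and (365,246), about 7 mm above the reported TCP. They also closed over the 28 mm recorder without contact. So the real tips are about 24 mm higher than the readings imply, and lowering by 17 mm is safe.

```bash
python3 -m pendant '[{"jaw":1,"linear":[0,-0.2,0.6],"twist":0},{"jaw":1,"linear":[0,0,0.6],"twist":0},{"jaw":1,"linear":[0,0,0.5],"twist":0},{"jaw":1,"linear":[0,0,0],"twist":0},{"jaw":1,"linear":[0,0,0],"twist":0}]'
cat > tips.py <<'E'
from h import *
from scipy.spatial.transform import Rotation as R
o=robot.get_obs();r=R.from_quat(o['tool_rot']).inv()
for n in('wrist','side'):
  c=cams.camera(n);P=world(c);T=r.apply((P-o['position']).reshape(-1,3)).reshape(P.shape)*1000
  h=o['grip_width']*500
  for s in(-1,1):
    m=(T[...,1]*s>h-4)&(T[...,1]*s<h+16)&(abs(T[...,0])<13)&(P[...,2]>.003)&(P[...,2]<.08)
    if m.sum()>5:
      z=P[m][:,2]*1000;print(n,s,m.sum(),'lowest world z',np.sort(z)[:12:3].round(1),'x range',T[m][:,0].min().round(),T[m][:,0].max().round(),'y',np.percentile(T[m][:,1],[2,98]).round(1))
E
python3 tips.py
```

```text
time: 5.58
position: [0.3997, -0.3309, 0.0083]
tool_rot: [-0.088, 0.996, 0.001, -0.0]
ft_force: [-0.4, 0.2, -0.4]
grip_width: 0.0868
grip_force: 0.0
wrist -1 3067 lowest world z [15.2 16.  16.2 16.2] x range -10.0 13.0 y [-55.1 -44.6]
wrist 1 2881 lowest world z [16.1 16.4 16.5 16.7] x range -10.0 13.0 y [41.7 52.2]
side -1 206 lowest world z [17.4 17.9 19.2 19.7] x range -10.0 13.0 y [-55.6 -43.3]
side 1 323 lowest world z [14.7 17.  17.5 18.3] x range -11.0 13.0 y [43.1 56.7]
```

Both cameras agree: the tips stand at about 15.5 mm while the reading is 8.3, so the true tip height is the reading plus about 7 mm. I'll lower 7 mm and grip.

```bash
python3 -m pendant '[{"jaw":1,"linear":[0,0,0.3],"twist":0},{"jaw":1,"linear":[0,0,0.4],"twist":0},{"jaw":0.4,"linear":[0,0,0],"twist":0},{"jaw":0.4,"linear":[0,0,0],"twist":0},{"jaw":0.4,"linear":[0,0,0],"twist":0},{"jaw":0.4,"linear":[0,0,0],"twist":0},{"jaw":0.4,"linear":[0,0,0],"twist":0},{"jaw":0.4,"linear":[0,0,0],"twist":0},{"jaw":0.4,"linear":[0,0,0],"twist":0},{"jaw":0.4,"linear":[0,0,0],"twist":0},{"jaw":0.4,"linear":[0,0,0],"twist":0}]' 25
python3 -m pendant '[{"jaw":0.4,"linear":[0,0,-1],"twist":0},{"jaw":0.4,"linear":[0,0,-2.5],"twist":0},{"jaw":0.4,"linear":[0,0,-2.5],"twist":0},{"jaw":0.4,"linear":[0,0,-2],"twist":0},{"jaw":0.4,"linear":[0,0,0],"twist":0},{"jaw":0.4,"linear":[0,0,0],"twist":0}]'
python3 go.py 480 -150 80 1.5 617.6 176 80 1.5
```

```text
time: 6.6
position: [0.4002, -0.3314, 0.0021]
tool_rot: [-0.088, 0.996, -0.0, 0.0]
ft_force: [-0.6, -0.3, 0.4]
grip_width: 0.0475
grip_force: 25.0
time: 7.1
position: [0.4005, -0.3316, 0.0831]
tool_rot: [-0.088, 0.996, -0.001, 0.001]
ft_force: [-0.2, -0.0, -2.3]
grip_width: 0.0476
grip_force: 25.0
t 7.10 pos [ 400.5 -331.6   83.1] grip 47.6 f [-0.2 -0.  -2.3]
twist 8.65 (/7.16=1.21) linear cm [-8.43 17.95  0.31]  rows 5 each [-1.69  3.59  0.06]  psi 91.5
twist -0.00 (/7.16=0.00) linear cm [-14.61  32.23   0.  ]  rows 9 each [-1.62  3.58  0.  ]  psi 91.5
```

```bash
python3 -m pendant '[{"jaw":0.4,"linear":[0,0,0],"twist":4.3},{"jaw":0.4,"linear":[0,0,0],"twist":4.3},{"jaw":0.4,"linear":[-1.65,3.58,0],"twist":0},{"jaw":0.4,"linear":[-1.65,3.58,0],"twist":0},{"jaw":0.4,"linear":[-1.65,3.58,0],"twist":0},{"jaw":0.4,"linear":[-1.65,3.58,0],"twist":0},{"jaw":0.4,"linear":[-1.65,3.58,0],"twist":0},{"jaw":0.4,"linear":[-1.65,3.58,0],"twist":0},{"jaw":0.4,"linear":[-1.65,3.58,0],"twist":0},{"jaw":0.4,"linear":[-1.65,3.58,0],"twist":0},{"jaw":0.4,"linear":[-1.65,3.58,0],"twist":0},{"jaw":0.4,"linear":[-1.65,3.58,0],"twist":0}]' >/dev/null
python3 -m pendant '[{"jaw":0.4,"linear":[-1.65,3.58,0],"twist":0},{"jaw":0.4,"linear":[-1.65,3.58,0],"twist":0},{"jaw":0.4,"linear":[-1.65,3.58,0],"twist":0},{"jaw":0.4,"linear":[-1.65,3.58,0],"twist":0},{"jaw":0.4,"linear":[0,0,0],"twist":0},{"jaw":0.4,"linear":[0,0,0],"twist":0}]' >/dev/null
python3 go.py 617.6 176 6 1.5
```

```text
t 8.60 pos [616.4 178.2  79.7] grip 48.0 f [-1.9 -0.2 -2.9]
twist 0.28 (/7.16=0.04) linear cm [-0.11 -0.22  7.37]  rows 2 each [-0.06 -0.11  3.69]  psi 91.5
```

```bash
python3 -m pendant '[{"jaw":0.4,"linear":[-0.1,-0.2,2.5],"twist":0},{"jaw":0.4,"linear":[0,0,2.5],"twist":0},{"jaw":0.4,"linear":[0,0,1.3],"twist":0},{"jaw":0.4,"linear":[0,0,0.5],"twist":0},{"jaw":0.4,"linear":[0,0,0],"twist":0},{"jaw":0.4,"linear":[0,0,0.2],"twist":0},{"jaw":0.4,"linear":[0,0,0.1],"twist":0},{"jaw":0.4,"linear":[0,0,0.1],"twist":0},{"jaw":0.4,"linear":[0,0,0],"twist":0},{"jaw":0.4,"linear":[0,0,0],"twist":0}]'
```

```text
time: 9.43
position: [0.619, 0.1741, 0.0107]
tool_rot: [-0.014, 1.0, 0.0, 0.001]
ft_force: [0.1, 0.4, -2.0]
grip_width: 0.0479
grip_force: 25.0
```

```bash
python3 -m pendant '[{"jaw":0.4,"linear":[0,0,0.1],"twist":0},{"jaw":0.4,"linear":[0,0,0.1],"twist":0},{"jaw":0.4,"linear":[0,0,0],"twist":0}]'; python3 -m pendant '[{"jaw":0.4,"linear":[0,0,0.1],"twist":0},{"jaw":0.4,"linear":[0,0,0],"twist":0}]'; python3 -m pendant '[{"jaw":0.4,"linear":[0,0,0.1],"twist":0},{"jaw":0.4,"linear":[0,0,0],"twist":0}]'
```

```text
time: 9.68
position: [0.6184, 0.1741, 0.0079]
tool_rot: [-0.014, 1.0, -0.0, -0.0]
ft_force: [-1.3, -0.3, -2.4]
grip_width: 0.048
grip_force: 25.0
time: 9.85
position: [0.6184, 0.174, 0.0067]
tool_rot: [-0.014, 1.0, -0.0, -0.0]
ft_force: [0.5, 0.3, -2.0]
grip_width: 0.0481
grip_force: 25.0
time: 10.02
position: [0.6186, 0.1741, 0.0061]
tool_rot: [-0.014, 1.0, 0.0, 0.0]
ft_force: [-0.9, 0.3, -0.2]
grip_width: 0.0477
grip_force: 25.0
```

```bash
python3 -m pendant '[{"jaw":0.4,"linear":[0,0,0.05],"twist":0},{"jaw":0.4,"linear":[0,0,0],"twist":0},{"jaw":0.7,"linear":[0,0,0],"twist":0},{"jaw":0.7,"linear":[0,0,0],"twist":0},{"jaw":0.7,"linear":[0,0,0],"twist":0},{"jaw":0.7,"linear":[0,0,0],"twist":0},{"jaw":0.7,"linear":[0,0,-1],"twist":0},{"jaw":0.7,"linear":[0,0,-2],"twist":0},{"jaw":0.7,"linear":[0,0,-2],"twist":0},{"jaw":0.7,"linear":[0,0,-1],"twist":0},{"jaw":0.7,"linear":[0,0,0],"twist":0}]'
python3 go.py 459.3 -98 70 -7.3
```

```text
time: 10.93
position: [0.6208, 0.1743, 0.0686]
tool_rot: [-0.014, 1.0, 0.0, 0.003]
ft_force: [0.9, -0.0, 0.5]
grip_width: 0.0608
grip_force: 0.0
t 10.93 pos [620.8 174.3  68.6] grip 60.8 f [ 0.9 -0.   0.5]
twist 8.85 (/7.16=1.24) linear cm [ 12.56 -29.06  -0.14]  rows 8 each [ 1.57 -3.63 -0.02]  psi 82.7
```

```bash
python3 -m pendant '[{"jaw":0.7,"linear":[0,0,0],"twist":4.4},{"jaw":0.7,"linear":[0,0,0],"twist":4.4},{"jaw":0.7,"linear":[1.57,-3.63,0],"twist":0},{"jaw":0.7,"linear":[1.57,-3.63,0],"twist":0},{"jaw":0.7,"linear":[1.57,-3.63,0],"twist":0},{"jaw":0.7,"linear":[1.57,-3.63,0],"twist":0},{"jaw":0.7,"linear":[1.57,-3.63,0],"twist":0},{"jaw":0.7,"linear":[1.57,-3.63,0],"twist":0},{"jaw":0.7,"linear":[1.57,-3.63,0],"twist":0},{"jaw":0.7,"linear":[1.57,-3.63,0],"twist":0},{"jaw":0.7,"linear":[0,0,0],"twist":0},{"jaw":0.7,"linear":[0,0,0],"twist":0}]' >/dev/null
python3 go.py 459.3 -98 2 -7.3
python3 - <<'E'
from h import *
c=cams.camera('wrist');P=world(c)
m=(P[...,2]>.022)&(P[...,2]<.036)&(abs(P[...,0]-.46)<.05)&(abs(P[...,1]+.098)<.05)
print(cv2.minAreaRect((P[m][:,:2]*1000).astype('f')),m.sum())
c=cams.camera('top');P=world(c)
for s in((205,165),):print(blob(P,s,.012))
E
```

```text
t 11.93 pos [456.2 -99.8  65.1] grip 60.8 f [0.2 1.3 0.5]
twist -0.26 (/7.16=0.04) linear cm [-0.29  0.22  6.31]  rows 2 each [-0.14  0.11  3.15]  psi 82.7
((459.2439880371094, -99.83219146728516), (34.05018615722656, 59.229820251464844), 82.66900634765625) 5117
{'c': (618.1, 174.6), 'size': (100.4, 48.6), 'yaw': 1.7, 'ztop': np.float64(32.6), 'n': 1050}
```

```bash
python3 -m pendant '[{"jaw":0.7,"linear":[-0.3,0.1,2.5],"twist":0},{"jaw":0.7,"linear":[0,0,2],"twist":0},{"jaw":0.7,"linear":[0,0,1.2],"twist":0},{"jaw":0.7,"linear":[0,0,0],"twist":0},{"jaw":0.7,"linear":[0,0,0],"twist":0}]'
python3 tips.py
```

```text
time: 12.45
position: [0.4605, -0.0959, 0.0079]
tool_rot: [0.062, 0.998, 0.0, -0.001]
ft_force: [-0.5, 0.2, 0.8]
grip_width: 0.0605
grip_force: 0.0
wrist -1 2608 lowest world z [15.6 15.8 15.9 16.1] x range -11.0 13.0 y [-42.8 -32.1]
wrist 1 2465 lowest world z [15.3 15.6 15.9 16.3] x range -11.0 13.0 y [28.5 39.3]
side -1 166 lowest world z [16.7 17.4 18.  18.9] x range -10.0 13.0 y [-43.3 -31.8]
side 1 179 lowest world z [15.8 16.7 16.8 18.3] x range -9.0 13.0 y [28.2 42.8]
```

```bash
python3 -m pendant '[{"jaw":0.7,"linear":[0,0,0.3],"twist":0},{"jaw":0.7,"linear":[0,0,0.3],"twist":0},{"jaw":0.25,"linear":[0,0,0],"twist":0},{"jaw":0.25,"linear":[0,0,0],"twist":0},{"jaw":0.25,"linear":[0,0,0],"twist":0},{"jaw":0.25,"linear":[0,0,0],"twist":0},{"jaw":0.25,"linear":[0,0,0],"twist":0},{"jaw":0.25,"linear":[0,0,0],"twist":0},{"jaw":0.25,"linear":[0,0,0],"twist":0}]' 25
python3 -m pendant '[{"jaw":0.25,"linear":[0,0,-1],"twist":0},{"jaw":0.25,"linear":[0,0,-2.5],"twist":0},{"jaw":0.25,"linear":[0,0,-2.5],"twist":0},{"jaw":0.25,"linear":[0,0,-1],"twist":0},{"jaw":0.25,"linear":[0,0,0],"twist":0},{"jaw":0.25,"linear":[0,0,0],"twist":0}]'
python3 go.py 619.3 108.5 70 1.5
```

```text
time: 13.3
position: [0.4604, -0.0977, 0.0026]
tool_rot: [0.063, 0.998, -0.0, 0.0]
ft_force: [-0.2, -0.5, 0.9]
grip_width: 0.0336
grip_force: 25.0
time: 13.8
position: [0.4606, -0.0977, 0.0732]
tool_rot: [0.063, 0.998, -0.0, 0.001]
ft_force: [0.9, 0.1, -1.2]
grip_width: 0.0335
grip_force: 25.0
t 13.80 pos [460.6 -97.7  73.2] grip 33.5 f [ 0.9  0.1 -1.2]
twist -8.75 (/7.16=1.22) linear cm [-16.4   20.19   0.32]  rows 7 each [-2.34  2.88  0.05]  psi 91.5
```

```bash
python3 -m pendant '[{"jaw":0.25,"linear":[0,0,0],"twist":-4.4},{"jaw":0.25,"linear":[0,0,0],"twist":-4.4},{"jaw":0.25,"linear":[-2.36,2.88,0],"twist":0},{"jaw":0.25,"linear":[-2.36,2.88,0],"twist":0},{"jaw":0.25,"linear":[-2.36,2.88,0],"twist":0},{"jaw":0.25,"linear":[-2.36,2.88,0],"twist":0},{"jaw":0.25,"linear":[-2.36,2.88,0],"twist":0},{"jaw":0.25,"linear":[-2.36,2.88,0],"twist":0},{"jaw":0.25,"linear":[-2.36,2.88,0],"twist":0},{"jaw":0.25,"linear":[0,0,0],"twist":0},{"jaw":0.25,"linear":[0,0,0],"twist":0},{"jaw":0.25,"linear":[0,0,0],"twist":0}]' >/dev/null
python3 go.py 620.3 108.5 7 1.5
```

```text
t 14.80 pos [618.1 108.3  70.7] grip 33.7 f [-0.6 -0.7 -1.9]
twist 0.09 (/7.16=0.01) linear cm [-0.23  0.01  6.37]  rows 2 each [-0.11  0.01  3.19]  psi 91.5
```

```bash
python3 -m pendant '[{"jaw":0.25,"linear":[-0.2,0,2.5],"twist":0},{"jaw":0.25,"linear":[0,0,2.3],"twist":0},{"jaw":0.25,"linear":[0,0,0.9],"twist":0},{"jaw":0.25,"linear":[0,0,0.2],"twist":0},{"jaw":0.25,"linear":[0,0,0],"twist":0},{"jaw":0.25,"linear":[0,0,0],"twist":0}]'; python3 -m pendant '[{"jaw":0.25,"linear":[0,0,0.1],"twist":0},{"jaw":0.25,"linear":[0,0,0.1],"twist":0},{"jaw":0.25,"linear":[0,0,0],"twist":0}]'
```

```text
time: 15.3
position: [0.6223, 0.1078, 0.0141]
tool_rot: [-0.013, 1.0, -0.0, 0.0]
ft_force: [0.7, -0.5, -1.5]
grip_width: 0.0343
grip_force: 25.0
time: 15.55
position: [0.6225, 0.1085, 0.0123]
tool_rot: [-0.014, 1.0, -0.0, 0.001]
ft_force: [0.6, -0.9, -1.3]
grip_width: 0.0336
grip_force: 25.0
```

```bash
python3 -m pendant '[{"jaw":0.25,"linear":[0.2,0,0.2],"twist":0},{"jaw":0.25,"linear":[0,0,0.15],"twist":0},{"jaw":0.25,"linear":[0,0,0.05],"twist":0},{"jaw":0.25,"linear":[0,0,0],"twist":0}]'; python3 -m pendant '[{"jaw":0.25,"linear":[0,0,0.1],"twist":0},{"jaw":0.25,"linear":[0,0,0],"twist":0}]';python3 -m pendant '[{"jaw":0.25,"linear":[0,0,0.1],"twist":0},{"jaw":0.25,"linear":[0,0,0],"twist":0}]'
```

```text
time: 15.88
position: [0.6198, 0.1085, 0.0072]
tool_rot: [-0.014, 1.0, -0.0, -0.0]
ft_force: [0.0, -0.1, -1.2]
grip_width: 0.0334
grip_force: 25.0
time: 16.05
position: [0.6202, 0.1085, 0.0066]
tool_rot: [-0.014, 1.0, 0.0, 0.0]
ft_force: [-1.2, -0.3, 0.8]
grip_width: 0.0336
grip_force: 25.0
time: 16.22
position: [0.6202, 0.1085, 0.0066]
tool_rot: [-0.014, 1.0, -0.0, 0.0]
ft_force: [-0.9, -0.0, 6.4]
grip_width: 0.0338
grip_force: 25.0
```

Contact at 6.4 N. I'll back off slightly, release and go for the red marker.

```bash
python3 -m pendant '[{"jaw":0.25,"linear":[0,0,-0.1],"twist":0},{"jaw":0.5,"linear":[0,0,0],"twist":0},{"jaw":0.5,"linear":[0,0,0],"twist":0},{"jaw":0.5,"linear":[0,0,0],"twist":0},{"jaw":0.5,"linear":[0,0,0],"twist":0},{"jaw":0.5,"linear":[0,0,-1],"twist":0},{"jaw":0.5,"linear":[0,0,-2],"twist":0},{"jaw":0.5,"linear":[0,0,-2],"twist":0},{"jaw":0.5,"linear":[0,0,-1],"twist":0},{"jaw":0.5,"linear":[0,0,0],"twist":0}]'
python3 go.py 555.2 333 60 -20.6
```

```text
time: 17.05
position: [0.6223, 0.1085, 0.0696]
tool_rot: [-0.014, 1.0, -0.0, 0.003]
ft_force: [0.4, 0.2, -0.5]
grip_width: 0.0435
grip_force: 0.0
t 17.05 pos [622.3 108.5  69.6] grip 43.5 f [ 0.4  0.2 -0.5]
twist 22.15 (/7.16=3.09) linear cm [14.18 18.65  0.96]  rows 6 each [2.36 3.11 0.16]  psi 69.4
```

```bash
python3 -m pendant '[{"jaw":0.6,"linear":[0,0,0],"twist":5.5},{"jaw":0.6,"linear":[0,0,0],"twist":5.5},{"jaw":0.6,"linear":[0,0,0],"twist":5.5},{"jaw":0.6,"linear":[0,0,0],"twist":5.6},{"jaw":0.6,"linear":[2.36,3.11,0],"twist":0},{"jaw":0.6,"linear":[2.36,3.11,0],"twist":0},{"jaw":0.6,"linear":[2.36,3.11,0],"twist":0},{"jaw":0.6,"linear":[2.36,3.11,0],"twist":0},{"jaw":0.6,"linear":[2.36,3.11,0],"twist":0},{"jaw":0.6,"linear":[2.36,3.11,0],"twist":0},{"jaw":0.6,"linear":[0,0,0],"twist":0},{"jaw":0.6,"linear":[0,0,0],"twist":0}]' >/dev/null
python3 go.py 555.2 333 8 -20.6
python3 - <<'E'
from h import *
c=cams.camera('wrist');P=world(c)
m=(P[...,2]>.012)&(P[...,2]<.028)&(abs(P[...,0]-.555)<.07)&(abs(P[...,1]-.333)<.05)
print(cv2.minAreaRect((P[m][:,:2]*1000).astype('f')),m.sum())
c=cams.camera('top');P=world(c)
for s in((205,165),(237,160)):print(blob(P,s,.012))
E
```

```text
t 18.05 pos [551.2 334.9  65.5] grip 52.2 f [ 0.6 -0.2  0.2]
twist 0.31 (/7.16=0.04) linear cm [-0.44 -0.03  5.75]  rows 2 each [-0.22 -0.02  2.88]  psi 69.4
((548.3096313476562, 335.2412414550781), (22.00069808959961, 88.01744842529297), 69.9612808227539) 4561
{'c': (618.0, 174.8), 'size': (100.2, 49.0), 'yaw': 2.0, 'ztop': np.float64(32.7), 'n': 1053}
{'c': (619.2, 109.1), 'size': (60.2, 34.1), 'yaw': 1.6, 'ztop': np.float64(34.7), 'n': 472}
```

```bash
python3 -m pendant '[{"jaw":0.6,"linear":[-0.3,0,2.5],"twist":0},{"jaw":0.6,"linear":[0,0,2],"twist":0},{"jaw":0.6,"linear":[0,0,0.8],"twist":0},{"jaw":0.6,"linear":[0,0,0],"twist":0},{"jaw":0.6,"linear":[0,0,0],"twist":0}]'
python3 tips.py; python3 go.py 555.2 333 1 -20.6
```

```text
time: 18.57
position: [0.5561, 0.3304, 0.0131]
tool_rot: [0.179, 0.984, -0.0, -0.0]
ft_force: [-0.0, -0.1, -0.0]
grip_width: 0.0522
grip_force: 0.0
wrist -1 2155 lowest world z [20.6 21.1 21.3 21.4] x range -11.0 12.0 y [-38.6 -27.8]
wrist 1 2150 lowest world z [20.4 21.  21.4 21.7] x range -10.0 12.0 y [24.1 34.9]
side -1 128 lowest world z [23.1 23.8 24.5 26. ] x range -9.0 13.0 y [-41.5 -30.6]
side 1 16 lowest world z [21.7 24.4 28.6 33.6] x range 7.0 12.0 y [23.8 36.4]
t 18.67 pos [556.9 331.4  14.5] grip 52.1 f [-0.1 -0.3  1.2]
twist -0.02 (/7.16=0.00) linear cm [0.22 0.09 1.35]  rows 1 each [0.22 0.09 1.35]  psi 69.4
```

```bash
python3 -m pendant '[{"jaw":0.6,"linear":[0.1,0.2,0.6],"twist":0},{"jaw":0.6,"linear":[0,0,0.6],"twist":0},{"jaw":0.6,"linear":[0,0,0],"twist":0},{"jaw":0.15,"linear":[0,0,0],"twist":0},{"jaw":0.15,"linear":[0,0,0],"twist":0},{"jaw":0.15,"linear":[0,0,0],"twist":0},{"jaw":0.15,"linear":[0,0,0],"twist":0},{"jaw":0.15,"linear":[0,0,0],"twist":0},{"jaw":0.15,"linear":[0,0,0],"twist":0},{"jaw":0.15,"linear":[0,0,0],"twist":0},{"jaw":0.15,"linear":[0,0,0],"twist":0}]' 15
python3 -m pendant '[{"jaw":0.15,"linear":[0,0,-1],"twist":0},{"jaw":0.15,"linear":[0,0,-2.5],"twist":0},{"jaw":0.15,"linear":[0,0,-2.5],"twist":0},{"jaw":0.15,"linear":[0,0,-1],"twist":0},{"jaw":0.15,"linear":[0,0,0],"twist":0},{"jaw":0.15,"linear":[0,0,0],"twist":0}]'
python3 go.py 621 55 72 1.5
```

```text
time: 19.58
position: [0.5557, 0.3341, 0.0016]
tool_rot: [0.178, 0.984, 0.0, 0.0]
ft_force: [-0.8, 0.5, 0.5]
grip_width: 0.0215
grip_force: 15.0
time: 20.08
position: [0.5557, 0.3341, 0.072]
tool_rot: [0.178, 0.984, 0.0, 0.001]
ft_force: [0.2, -0.7, -0.6]
grip_width: 0.0219
grip_force: 15.0
t 20.08 pos [555.7 334.1  72. ] grip 21.9 f [ 0.2 -0.7 -0.6]
twist -22.05 (/7.16=3.08) linear cm [ -5.79 -28.07   0.  ]  rows 7 each [-0.83 -4.01  0.  ]  psi 91.5
```

```bash
python3 -m pendant '[{"jaw":0.15,"linear":[0,0,0],"twist":-5.5},{"jaw":0.15,"linear":[0,0,0],"twist":-5.5},{"jaw":0.15,"linear":[0,0,0],"twist":-5.5},{"jaw":0.15,"linear":[0,0,0],"twist":-5.5},{"jaw":0.15,"linear":[-0.83,-4,0],"twist":0},{"jaw":0.15,"linear":[-0.83,-4,0],"twist":0},{"jaw":0.15,"linear":[-0.83,-4,0],"twist":0},{"jaw":0.15,"linear":[-0.83,-4,0],"twist":0},{"jaw":0.15,"linear":[-0.83,-4,0],"twist":0},{"jaw":0.15,"linear":[-0.83,-4,0],"twist":0},{"jaw":0.15,"linear":[-0.83,-4,0],"twist":0},{"jaw":0.15,"linear":[0,0,0],"twist":0}]' >/dev/null
python3 -m pendant '[{"jaw":0.15,"linear":[0,0,0],"twist":0},{"jaw":0.15,"linear":[0,0,0],"twist":0}]' >/dev/null
python3 go.py 621 54.5 7 1.5
```

```text
t 21.25 pos [619.3  55.6  69.9] grip 21.6 f [ 0.6 -0.1 -0.6]
twist -0.13 (/7.16=0.02) linear cm [-0.17 -0.11  6.29]  rows 2 each [-0.09 -0.06  3.14]  psi 91.5
```

```bash
python3 -m pendant '[{"jaw":0.15,"linear":[-0.05,-0.1,2.5],"twist":0},{"jaw":0.15,"linear":[0,0,2.3],"twist":0},{"jaw":0.15,"linear":[0,0,0.9],"twist":0},{"jaw":0.15,"linear":[0,0,0.3],"twist":0},{"jaw":0.15,"linear":[0,0,0],"twist":0},{"jaw":0.15,"linear":[0,0,0],"twist":0}]'; python3 -m pendant '[{"jaw":0.15,"linear":[0,0,0.1],"twist":0},{"jaw":0.15,"linear":[0,0,0.1],"twist":0},{"jaw":0.15,"linear":[0,0,0],"twist":0}]'
```

```text
time: 21.75
position: [0.6215, 0.0555, 0.0119]
tool_rot: [-0.013, 1.0, -0.0, 0.0]
ft_force: [-0.5, 0.5, -1.0]
grip_width: 0.0215
grip_force: 15.0
time: 22.0
position: [0.6218, 0.0546, 0.0102]
tool_rot: [-0.013, 1.0, -0.0, 0.001]
ft_force: [0.5, 0.3, -1.0]
grip_width: 0.0218
grip_force: 15.0
```

```bash
python3 -m pendant '[{"jaw":0.15,"linear":[0,0,0.15],"twist":0},{"jaw":0.15,"linear":[0,0,0.1],"twist":0},{"jaw":0.15,"linear":[0,0,0.05],"twist":0},{"jaw":0.15,"linear":[0,0,0],"twist":0}]'; python3 -m pendant '[{"jaw":0.15,"linear":[0,0,0.08],"twist":0},{"jaw":0.15,"linear":[0,0,0],"twist":0}]';python3 -m pendant '[{"jaw":0.15,"linear":[0,0,0.08],"twist":0},{"jaw":0.15,"linear":[0,0,0],"twist":0}]'
```

```text
time: 22.33
position: [0.6211, 0.0545, 0.0063]
tool_rot: [-0.013, 1.0, 0.0, -0.0]
ft_force: [-0.8, -0.2, -1.3]
grip_width: 0.0221
grip_force: 15.0
time: 22.5
position: [0.6213, 0.0545, 0.0056]
tool_rot: [-0.013, 1.0, -0.0, 0.0]
ft_force: [0.1, -0.9, -0.9]
grip_width: 0.0219
grip_force: 15.0
time: 22.67
position: [0.6213, 0.0545, 0.0056]
tool_rot: [-0.013, 1.0, -0.0, 0.0]
ft_force: [-2.5, -0.0, 4.4]
grip_width: 0.0215
grip_force: 15.0
```

Contact, so I'll release and lift, then go to the card box.

```bash
python3 -m pendant '[{"jaw":0.15,"linear":[0,0,-0.06],"twist":0},{"jaw":0.4,"linear":[0,0,0],"twist":0},{"jaw":0.4,"linear":[0,0,0],"twist":0},{"jaw":0.4,"linear":[0,0,0],"twist":0},{"jaw":0.4,"linear":[0,0,0],"twist":0},{"jaw":0.4,"linear":[0,0,-1],"twist":0},{"jaw":0.4,"linear":[0,0,-2],"twist":0},{"jaw":0.4,"linear":[0,0,-2],"twist":0},{"jaw":0.4,"linear":[0,0,-1],"twist":0},{"jaw":1,"linear":[0,0,0],"twist":0}]'
python3 go.py 456.7 103 60 12.4
```

```text
time: 23.5
position: [0.6235, 0.0545, 0.0686]
tool_rot: [-0.013, 1.0, -0.0, 0.003]
ft_force: [1.0, -0.2, 0.2]
grip_width: 0.0371
grip_force: 0.0
t 23.50 pos [623.5  54.5  68.6] grip 37.1 f [ 1.  -0.2  0.2]
twist -10.94 (/7.16=1.53) linear cm [15.24  8.32  0.86]  rows 5 each [3.05 1.66 0.17]  psi 102.4
```

```bash
python3 -m pendant '[{"jaw":1,"linear":[0,0,0],"twist":-5.5},{"jaw":1,"linear":[0,0,0],"twist":-5.5},{"jaw":1,"linear":[3,1.66,0],"twist":0},{"jaw":1,"linear":[3,1.66,0],"twist":0},{"jaw":1,"linear":[3,1.66,0],"twist":0},{"jaw":1,"linear":[3,1.66,0],"twist":0},{"jaw":1,"linear":[3,1.66,0],"twist":0},{"jaw":1,"linear":[0,0,0],"twist":0},{"jaw":1,"linear":[0,0,0],"twist":0},{"jaw":1,"linear":[0,0,0],"twist":0}]' >/dev/null
python3 go.py 456.7 103 8 12.4
python3 - <<'E'
from h import *
c=cams.camera('top');P=world(c)
for s in((205,165),(237,160),(262,163)):print(blob(P,s,.012))
E
```

```text
t 24.33 pos [458.  103.3  65.4] grip 86.0 f [ 0.7  0.9 -0.1]
twist 0.06 (/7.16=0.01) linear cm [ 0.13 -0.    5.74]  rows 2 each [ 0.07 -0.    2.87]  psi 102.4
{'c': (618.2, 174.3), 'size': (100.7, 48.5), 'yaw': 1.8, 'ztop': np.float64(32.6), 'n': 1046}
{'c': (619.1, 109.1), 'size': (60.6, 34.0), 'yaw': 1.5, 'ztop': np.float64(34.6), 'n': 478}
{'c': (620.8, 55.3), 'size': (104.2, 22.1), 'yaw': 1.8, 'ztop': np.float64(26.5), 'n': 485}
```

```bash
python3 -m pendant '[{"jaw":1,"linear":[0.25,0,2.5],"twist":0},{"jaw":1,"linear":[0,0,2],"twist":0},{"jaw":1,"linear":[0,0,1.2],"twist":0},{"jaw":1,"linear":[0,0,0],"twist":0},{"jaw":1,"linear":[0,0,0],"twist":0}]'
python3 tips.py; python3 go.py 456.7 103 1.5 12.4
```

```text
time: 24.8
position: [0.4556, 0.1024, 0.0078]
tool_rot: [-0.108, 0.994, -0.0, -0.0]
ft_force: [-0.5, 0.3, 0.1]
grip_width: 0.0869
grip_force: 0.0
wrist -1 3074 lowest world z [15.7 15.8 16.  16.1] x range -11.0 13.0 y [-55.2 -44.7]
wrist 1 2893 lowest world z [15.6 16.  16.1 16.2] x range -10.0 13.0 y [41.8 52.3]
side -1 161 lowest world z [14.8 17.7 18.6 19.7] x range -10.0 13.0 y [-57.8 -43.3]
side 1 207 lowest world z [14.5 17.2 18.9 19.4] x range -9.0 13.0 y [41.7 57.1]
t 24.90 pos [455.8 102.5   8.8] grip 87.0 f [-0.9  0.4 -0.3]
twist 0.02 (/7.16=0.00) linear cm [-0.1   0.02  0.73]  rows 1 each [-0.1   0.02  0.73]  psi 102.4
```

```bash
python3 -m pendant '[{"jaw":1,"linear":[-0.1,0.1,0.4],"twist":0},{"jaw":1,"linear":[0,0,0.3],"twist":0},{"jaw":1,"linear":[0,0,0],"twist":0},{"jaw":0.5,"linear":[0,0,0],"twist":0},{"jaw":0.5,"linear":[0,0,0],"twist":0},{"jaw":0.5,"linear":[0,0,0],"twist":0},{"jaw":0.5,"linear":[0,0,0],"twist":0},{"jaw":0.5,"linear":[0,0,0],"twist":0},{"jaw":0.5,"linear":[0,0,0],"twist":0},{"jaw":0.5,"linear":[0,0,0],"twist":0},{"jaw":0.5,"linear":[0,0,0],"twist":0}]' 25
python3 -m pendant '[{"jaw":0.5,"linear":[0,0,-1],"twist":0},{"jaw":0.5,"linear":[0,0,-2.5],"twist":0},{"jaw":0.5,"linear":[0,0,-2.5],"twist":0},{"jaw":0.5,"linear":[0,0,-1],"twist":0},{"jaw":0.5,"linear":[0,0,0],"twist":0},{"jaw":0.5,"linear":[0,0,0],"twist":0}]'
python3 go.py 634.2 -101.9 72 -0.7
```

```text
time: 25.82
position: [0.4553, 0.1039, 0.0015]
tool_rot: [-0.108, 0.994, -0.0, 0.0]
ft_force: [0.7, -0.6, 0.8]
grip_width: 0.0546
grip_force: 25.0
time: 26.32
position: [0.4553, 0.1041, 0.0722]
tool_rot: [-0.108, 0.994, -0.0, 0.001]
ft_force: [-0.3, -0.7, -2.4]
grip_width: 0.0547
grip_force: 25.0
t 26.32 pos [455.3 104.1  72.2] grip 54.7 f [-0.3 -0.7 -2.4]
twist 13.15 (/7.16=1.84) linear cm [-1.814e+01 -2.038e+01  2.000e-02]  rows 7 each [-2.59 -2.91  0.  ]  psi 89.3
```

```bash
python3 -m pendant '[{"jaw":0.5,"linear":[0,0,0],"twist":6.6},{"jaw":0.5,"linear":[0,0,0],"twist":6.6},{"jaw":0.5,"linear":[-2.57,-2.91,0],"twist":0},{"jaw":0.5,"linear":[-2.57,-2.91,0],"twist":0},{"jaw":0.5,"linear":[-2.57,-2.91,0],"twist":0},{"jaw":0.5,"linear":[-2.57,-2.91,0],"twist":0},{"jaw":0.5,"linear":[-2.57,-2.91,0],"twist":0},{"jaw":0.5,"linear":[-2.57,-2.91,0],"twist":0},{"jaw":0.5,"linear":[-2.57,-2.91,0],"twist":0},{"jaw":0.5,"linear":[0,0,0],"twist":0},{"jaw":0.5,"linear":[0,0,0],"twist":0},{"jaw":0.5,"linear":[0,0,0],"twist":0}]' >/dev/null
python3 go.py 633 -101.9 7 -0.7
```

```text
t 27.32 pos [ 630.2 -101.5   69.4] grip 54.9 f [-1.   0.3 -2.2]
twist -0.10 (/7.16=0.01) linear cm [-0.28 -0.04  6.24]  rows 2 each [-0.14 -0.02  3.12]  psi 89.3
```

```bash
python3 -m pendant '[{"jaw":0.5,"linear":[-0.1,0,2.5],"twist":0},{"jaw":0.5,"linear":[0,0,2.3],"twist":0},{"jaw":0.5,"linear":[0,0,0.9],"twist":0},{"jaw":0.5,"linear":[0,0,0.3],"twist":0},{"jaw":0.5,"linear":[0,0,0],"twist":0},{"jaw":0.5,"linear":[0,0,0],"twist":0}]'; python3 -m pendant '[{"jaw":0.5,"linear":[0,0,0.1],"twist":0},{"jaw":0.5,"linear":[0,0,0.1],"twist":0},{"jaw":0.5,"linear":[0,0,0],"twist":0},{"jaw":0.5,"linear":[0,0,0],"twist":0}]'
```

```text
time: 27.82
position: [0.6336, -0.1016, 0.012]
tool_rot: [0.006, 1.0, -0.0, 0.0]
ft_force: [0.7, 0.5, -2.0]
grip_width: 0.0548
grip_force: 25.0
time: 28.15
position: [0.6337, -0.1023, 0.0101]
tool_rot: [0.007, 1.0, -0.0, 0.0]
ft_force: [-0.9, -0.2, -1.4]
grip_width: 0.0548
grip_force: 25.0
```

```bash
python3 -m pendant '[{"jaw":0.5,"linear":[0,0,0.15],"twist":0},{"jaw":0.5,"linear":[0,0,0.1],"twist":0},{"jaw":0.5,"linear":[0,0,0.05],"twist":0},{"jaw":0.5,"linear":[0,0,0],"twist":0}]'; python3 -m pendant '[{"jaw":0.5,"linear":[0,0,0.08],"twist":0},{"jaw":0.5,"linear":[0,0,0],"twist":0}]';python3 -m pendant '[{"jaw":0.5,"linear":[0,0,0.08],"twist":0},{"jaw":0.5,"linear":[0,0,0],"twist":0}]'
```

```text
time: 28.48
position: [0.6332, -0.1021, 0.0062]
tool_rot: [0.007, 1.0, 0.0, -0.0]
ft_force: [0.2, 0.0, -2.5]
grip_width: 0.055
grip_force: 25.0
time: 28.65
position: [0.6335, -0.1021, 0.0056]
tool_rot: [0.007, 1.0, -0.0, 0.0]
ft_force: [0.7, -0.5, -0.4]
grip_width: 0.0547
grip_force: 25.0
time: 28.82
position: [0.6335, -0.1021, 0.0056]
tool_rot: [0.007, 1.0, -0.0, 0.0]
ft_force: [-2.1, 1.3, 3.7]
grip_width: 0.0551
grip_force: 25.0
```

```bash
python3 -m pendant '[{"jaw":0.5,"linear":[0,0,-0.06],"twist":0},{"jaw":0.76,"linear":[0,0,0],"twist":0},{"jaw":0.76,"linear":[0,0,0],"twist":0},{"jaw":0.76,"linear":[0,0,0],"twist":0},{"jaw":0.76,"linear":[0,0,0],"twist":0},{"jaw":0.76,"linear":[0,0,-1],"twist":0},{"jaw":0.76,"linear":[0,0,-2],"twist":0},{"jaw":0.76,"linear":[0,0,-2],"twist":0},{"jaw":0.76,"linear":[0,0,-1],"twist":0},{"jaw":0.6,"linear":[0,0,0],"twist":0}]'
python3 go.py 566.9 -342.8 60 12.8
```

```text
time: 29.65
position: [0.6356, -0.1028, 0.0687]
tool_rot: [0.006, 1.0, -0.001, 0.003]
ft_force: [0.4, -0.4, 0.9]
grip_width: 0.064
grip_force: 0.0
t 29.65 pos [ 635.6 -102.8   68.7] grip 64.0 f [ 0.4 -0.4  0.9]
twist -13.54 (/7.16=1.89) linear cm [ 12.02 -21.88   0.87]  rows 7 each [ 1.72 -3.13  0.12]  psi 102.8
```

```bash
python3 -m pendant '[{"jaw":0.6,"linear":[0,0,0],"twist":-6.8},{"jaw":0.6,"linear":[0,0,0],"twist":-6.8},{"jaw":0.6,"linear":[1.7,-3.13,0],"twist":0},{"jaw":0.6,"linear":[1.7,-3.13,0],"twist":0},{"jaw":0.6,"linear":[1.7,-3.13,0],"twist":0},{"jaw":0.6,"linear":[1.7,-3.13,0],"twist":0},{"jaw":0.6,"linear":[1.7,-3.13,0],"twist":0},{"jaw":0.6,"linear":[1.7,-3.13,0],"twist":0},{"jaw":0.6,"linear":[1.7,-3.13,0],"twist":0},{"jaw":0.6,"linear":[0,0,0],"twist":0},{"jaw":0.6,"linear":[0,0,0],"twist":0},{"jaw":0.6,"linear":[0,0,0],"twist":0}]' >/dev/null
python3 go.py 566.9 -342.8 8 12.8
python3 - <<'E'
from h import *
c=cams.camera('wrist');P=world(c)
m=(P[...,2]>.012)&(P[...,2]<.028)&(abs(P[...,0]-.567)<.07)&(abs(P[...,1]+.343)<.05)
print(cv2.minAreaRect((P[m][:,:2]*1000).astype('f')),m.sum())
c=cams.camera('top');P=world(c)
print(blob(P,(332,152),.012))
E
```

```text
t 30.65 pos [ 565.3 -341.4   64.5] grip 52.3 f [-0.2  0.1  0.7]
twist -0.00 (/7.16=0.00) linear cm [-0.12 -0.17  5.65]  rows 2 each [-0.06 -0.09  2.83]  psi 102.8
((560.8971557617188, -347.4380187988281), (89.60514831542969, 21.810049057006836), 13.172657012939453) 4757
{'c': (634.2, -101.0), 'size': (90.6, 55.7), 'yaw': -0.3, 'ztop': np.float64(29.9), 'n': 1108}
```

```bash
python3 -m pendant '[{"jaw":0.6,"linear":[0,-0.25,2.5],"twist":0},{"jaw":0.6,"linear":[0,0,2],"twist":0},{"jaw":0.6,"linear":[0,0,0.8],"twist":0},{"jaw":0.6,"linear":[0,0,0],"twist":0},{"jaw":0.6,"linear":[0,0,0],"twist":0}]'
python3 tips.py; python3 go.py 566.9 -343 1.5 12.8
python3 - <<'E'
from h import *
c=cams.camera('wrist');cv2.imwrite('pics/w6.png',c['color'])
E
```

```text
time: 31.17
position: [0.5669, -0.3434, 0.0122]
tool_rot: [-0.113, 0.994, 0.0, -0.0]
ft_force: [0.5, -0.1, 0.7]
grip_width: 0.052
grip_force: 0.0
wrist -1 2152 lowest world z [20.  20.2 20.5 20.6] x range -10.0 13.0 y [-38.2 -27.4]
wrist 1 2161 lowest world z [18.7 20.1 20.3 20.5] x range -10.0 13.0 y [24.5 35.2]
side -1 216 lowest world z [20.5 22.4 22.5 23.2] x range -11.0 13.0 y [-40.2 -26.4]
side 1 284 lowest world z [20.5 21.  22.  22.7] x range -11.0 13.0 y [25.3 38.4]
t 31.27 pos [ 567.6 -344.6   13.6] grip 52.1 f [-0.  -0.7  0.5]
twist 0.10 (/7.16=0.01) linear cm [0.04 0.18 1.21]  rows 1 each [0.04 0.18 1.21]  psi 102.8
```

View pics/w6.png

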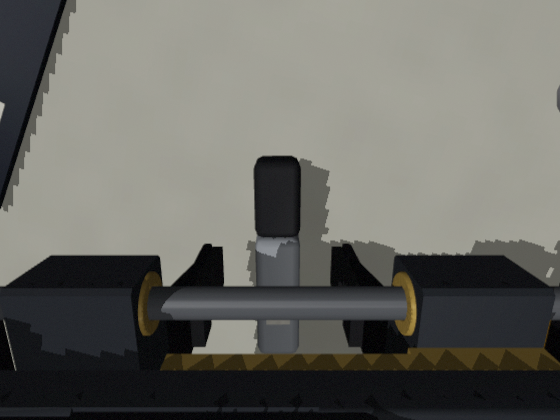

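The marker sits midway between the tips, at (278,250) with tips near (215,247) and (340,247). I'll lower 12 mm and grip.

```bash
python3 -m pendant '[{"jaw":0.6,"linear":[0,0,0.6],"twist":0},{"jaw":0.6,"linear":[0,0,0.6],"twist":0},{"jaw":0.6,"linear":[0,0,0],"twist":0},{"jaw":0.15,"linear":[0,0,0],"twist":0},{"jaw":0.15,"linear":[0,0,0],"twist":0},{"jaw":0.15,"linear":[0,0,0],"twist":0},{"jaw":0.15,"linear":[0,0,0],"twist":0},{"jaw":0.15,"linear":[0,0,0],"twist":0},{"jaw":0.15,"linear":[0,0,0],"twist":0},{"jaw":0.15,"linear":[0,0,0],"twist":0},{"jaw":0.15,"linear":[0,0,0],"twist":0}]' 15
python3 -m pendant '[{"jaw":0.15,"linear":[0,0,-1],"twist":0},{"jaw":0.15,"linear":[0,0,-2.5],"twist":0},{"jaw":0.15,"linear":[0,0,-2.5],"twist":0},{"jaw":0.15,"linear":[0,0,-1],"twist":0},{"jaw":0.15,"linear":[0,0,0],"twist":0},{"jaw":0.15,"linear":[0,0,0],"twist":0}]'
python3 go.py 633.4 -167 72 -0.7
```

```text
time: 32.23
position: [0.5667, -0.3447, 0.0006]
tool_rot: [-0.112, 0.994, -0.0, 0.0]
ft_force: [0.4, 0.3, 1.1]
grip_width: 0.0219
grip_force: 15.0
time: 32.73
position: [0.5668, -0.3447, 0.071]
tool_rot: [-0.112, 0.994, -0.0, 0.0]
ft_force: [-0.3, 0.3, -0.6]
grip_width: 0.022
grip_force: 15.0
t 32.73 pos [ 566.8 -344.7   71. ] grip 22.0 f [-0.3  0.3 -0.6]
twist 13.55 (/7.16=1.89) linear cm [-6.44 17.85 -0.1 ]  rows 5 each [-1.29  3.57 -0.02]  psi 89.3
```

```bash
python3 -m pendant '[{"jaw":0.15,"linear":[0,0,0],"twist":6.8},{"jaw":0.15,"linear":[0,0,0],"twist":6.8},{"jaw":0.15,"linear":[-1.29,3.57,0],"twist":0},{"jaw":0.15,"linear":[-1.29,3.57,0],"twist":0},{"jaw":0.15,"linear":[-1.29,3.57,0],"twist":0},{"jaw":0.15,"linear":[-1.29,3.57,0],"twist":0},{"jaw":0.15,"linear":[-1.29,3.57,0],"twist":0},{"jaw":0.15,"linear":[0,0,0],"twist":0},{"jaw":0.15,"linear":[0,0,0],"twist":0},{"jaw":0.15,"linear":[0,0,0],"twist":0}]' >/dev/null
python3 go.py 633.4 -167 7 -0.7
python3 - <<'E'
from h import *
c=cams.camera('wrist');P=world(c)
m=(P[...,2]>.05)&(P[...,2]<.1)&(abs(P[...,0]-.61)<.06)&(abs(P[...,1]+.167)<.009)
print(P[m][:,1].mean()*1000 if m.any() else None, np.percentile(P[m],[2,98],axis=0)*1000)
E
```

```text
t 33.57 pos [ 632.6 -166.7   69. ] grip 21.9 f [-0.4 -0.3 -0.4]
twist 0.00 (/7.16=0.00) linear cm [-0.08 -0.03  6.2 ]  rows 2 each [-0.04 -0.01  3.1 ]  psi 89.3
-167.09139672012023 [[ 582.06073319 -175.64107712   80.39536862]
 [ 668.07622702 -158.41951036   90.72103541]]
```

```bash
python3 -m pendant '[{"jaw":0.15,"linear":[0.1,0,2.5],"twist":0},{"jaw":0.15,"linear":[0,0,2.3],"twist":0},{"jaw":0.15,"linear":[0,0,0.9],"twist":0},{"jaw":0.15,"linear":[0,0,0.3],"twist":0},{"jaw":0.15,"linear":[0,0,0],"twist":0},{"jaw":0.15,"linear":[0,0,0],"twist":0}]'; python3 -m pendant '[{"jaw":0.15,"linear":[0,0,0.1],"twist":0},{"jaw":0.15,"linear":[0,0,0.1],"twist":0},{"jaw":0.15,"linear":[0,0,0],"twist":0},{"jaw":0.15,"linear":[0,0,0],"twist":0}]'
```

```text
time: 34.12
position: [0.6329, -0.168, 0.011]
tool_rot: [0.007, 1.0, -0.0, 0.001]
ft_force: [0.3, 0.8, -0.0]
grip_width: 0.0216
grip_force: 15.0
time: 34.45
position: [0.6328, -0.167, 0.0091]
tool_rot: [0.006, 1.0, -0.0, 0.0]
ft_force: [-0.2, -1.1, -0.4]
grip_width: 0.0217
grip_force: 15.0
```

```bash
python3 -m pendant '[{"jaw":0.15,"linear":[0,0,0.15],"twist":0},{"jaw":0.15,"linear":[0,0,0.1],"twist":0},{"jaw":0.15,"linear":[0,0,0.05],"twist":0},{"jaw":0.15,"linear":[0,0,0],"twist":0}]'; python3 -m pendant '[{"jaw":0.15,"linear":[0,0,0.08],"twist":0},{"jaw":0.15,"linear":[0,0,0],"twist":0}]';python3 -m pendant '[{"jaw":0.15,"linear":[0,0,0.08],"twist":0},{"jaw":0.15,"linear":[0,0,0],"twist":0}]'
```

```text
time: 34.78
position: [0.6323, -0.1668, 0.0052]
tool_rot: [0.007, 1.0, 0.0, -0.0]
ft_force: [0.2, -0.2, -0.1]
grip_width: 0.022
grip_force: 15.0
time: 34.95
position: [0.6326, -0.167, 0.0047]
tool_rot: [0.007, 1.0, -0.0, 0.0]
ft_force: [1.0, 0.2, -1.0]
grip_width: 0.0218
grip_force: 15.0
time: 35.12
position: [0.6326, -0.167, 0.0046]
tool_rot: [0.007, 1.0, -0.0, 0.0]
ft_force: [-0.7, 1.1, 3.8]
grip_width: 0.0219
grip_force: 15.0
```

```bash
python3 -m pendant '[{"jaw":0.15,"linear":[0,0,-0.06],"twist":0},{"jaw":0.37,"linear":[0,0,0],"twist":0},{"jaw":0.37,"linear":[0,0,0],"twist":0},{"jaw":0.37,"linear":[0,0,0],"twist":0},{"jaw":0.37,"linear":[0,0,0],"twist":0},{"jaw":0.37,"linear":[0,0,-1],"twist":0},{"jaw":0.37,"linear":[0,0,-2],"twist":0},{"jaw":0.37,"linear":[0,0,-3],"twist":0},{"jaw":0.37,"linear":[0,0,-3],"twist":0},{"jaw":0.37,"linear":[0,-3.5,-1],"twist":0},{"jaw":0.37,"linear":[0,-4,0],"twist":0},{"jaw":0.37,"linear":[0,-4,0],"twist":0}]'
python3 -m pendant '[{"jaw":0.37,"linear":[3,-2.5,0],"twist":0},{"jaw":0.37,"linear":[3,-2.5,0],"twist":0},{"jaw":0.37,"linear":[3,-2.5,0],"twist":0},{"jaw":0.37,"linear":[0,0,0],"twist":0},{"jaw":0.37,"linear":[0,0,0],"twist":0}]'
python3 - <<'E'
from h import *
c=cams.camera('top');P=world(c)
for n,s in dict(rec=(205,165),ora=(237,160),red=(262,163),card=(332,152),sil=(362,152),green=(128,261)).items():print(n,blob(P,s,.012))
cv2.imwrite('pics/top9.png',cv2.resize(cv2.convertScaleAbs(c['color'][90:310,90:480],alpha=1.6),None,fx=2,fy=2,interpolation=cv2.INTER_CUBIC))
E
```

```text
time: 36.12
position: [0.6322, -0.2827, 0.1074]
tool_rot: [0.005, 1.0, -0.001, 0.002]
ft_force: [1.3, -0.1, 0.6]
grip_width: 0.0324
grip_force: 0.0
time: 36.53
position: [0.5385, -0.3576, 0.1052]
tool_rot: [0.009, 1.0, 0.0, 0.0]
ft_force: [0.9, -0.1, -0.6]
grip_width: 0.0321
grip_force: 0.0
rec {'c': (617.7, 174.7), 'size': (99.9, 48.6), 'yaw': 1.3, 'ztop': np.float64(32.7), 'n': 1047}
ora {'c': (619.2, 109.1), 'size': (60.4, 34.3), 'yaw': 1.6, 'ztop': np.float64(34.7), 'n': 475}
red {'c': (620.9, 55.4), 'size': (104.4, 22.0), 'yaw': 2.0, 'ztop': np.float64(26.5), 'n': 482}
card {'c': (634.2, -101.2), 'size': (90.9, 55.6), 'yaw': -0.6, 'ztop': np.float64(30.0), 'n': 1108}
sil {'c': (632.3, -165.8), 'size': (102.7, 22.7), 'yaw': -0.7, 'ztop': np.float64(26.4), 'n': 521}
green {'c': (408.4, 343.6), 'size': (60.2, 36.1), 'yaw': -4.9, 'ztop': np.float64(30.8), 'n': 518}
```

View pics/top9.png

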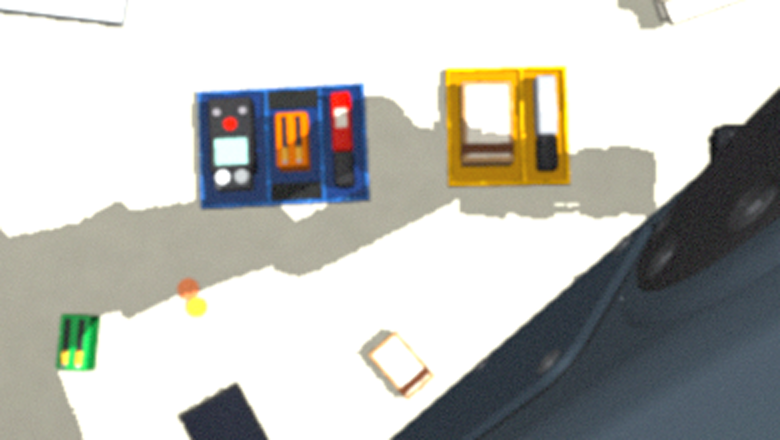

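All five things lie flat in their pockets: blue at crop (231,145), (292,140) and (341,138), yellow at (488,122) and (546,121). The green case hasn't moved from (77,342) and the robot is clear, so I'm handing in.

```bash
python3 -c "
from rig import robot
print(robot.hand_in())"
```

```text
the job is handed in; nothing more can be done
None
```

Both kits are made up and handed in at about 37 s: the last camera check showed all five things flat in their pockets and the green case unmoved; the verdict was not shown.

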